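# Coast test of the die turntable

### The job

Check that the die turntable runs freely: set it turning by its upright post, either way, at about one turn in eight seconds (never faster than one turn in four), then let go so that it coasts on its own while your open fingers travel along around the top of the post for at least five seconds, centred on it to within 15 mm and without touching anything on the turntable. Then, while it is still turning, close the fingers on the post, bring the plate to a standstill and keep hold of it, still, for about a second; finally let go and leave it at rest. Leave the other things on the bench where they are.

Things in the scene. Friction and masses are not known exactly. Their poses are not given: they have to be found in the camera images.
- turntable: fixed green foot, 250 mm across, of the bench turntable; origin on the bench surface, on the vertical axis of rotation. On it turns a round steel plate (315 mm across, top 58 mm above the bench) that carries, all fixed to it, a steel-strip cutting die (up to 90 mm above the bench), two low clamps and one upright round black post, the only tall part.
- post_grip (a point): point on the axis of the black post, 23 mm below its top, 145 mm above the bench, 105 mm from the axis of rotation. The post is 30 mm in diameter, its top 168 mm above the bench. When the fingers travel around the post, the tool centre should be within 15 mm of its axis and within 30 mm of this point in height. z is up, x radially outwards.
- platter (a joint): angle of the plate, rad, growing counter-clockwise seen from above; at 0 the post lies on the foot's own +x side; no stop within several turns. Plate with load: nominally 5 kg, inertia about 0.061 kg m2 (both 30 % less to 40 % more); bearing drag 0.007 N m s/rad plus 0.001 N m dry, so from 0.8 rad/s it coasts for 10 to 25 s, slowing by 10 to 20 % a second at first.
- spare_die: bystander: another outline cutting die of dark steel strip, 170 x 90 x 32 mm, lying on the bench; origin at the centre of its underside
- thread_spool: bystander: wooden thread spool, 60 mm across, 78 mm tall, standing on the bench; origin at the centre of its underside
- tin: bystander: plain metal tin, 72 mm across, 85 mm tall, standing on the bench; origin at the centre of its underside

How it is judged:
By the outcome, as a careful person would: the job done as asked, in the order asked, and still so for the second after the job is handed in, with the robot touching nothing.
It also fails if it takes over 48 s, if anything falls off the work surface, if the arm or the gripper's body presses on something with over 40 N, if the wrist force passes 120 N, or if a joint passes its speed limit or range.

### The arm

A 7-joint arm with a two-finger parallel gripper is mounted at the origin on the work surface. World frame = base frame: x ahead of the robot, y to its left, z up, the work surface at z = 0. Lengths are in mm, angles in rad, forces in N, time in s.
With the tool pointing down it reaches from about 400 to 850 mm from the base axis. Payload 4.4 kg.
Tool frame: the origin (TCP) lies between the finger pads, 19 mm behind the fingertips; this is the grasp point; z points along the fingers, y is the line along which they close (so a half turn about z gives the same grasp; the last joint's range is limited). The gripper opens to 94 mm and grips with 3 to 60 N. Pads are 16 mm wide; open, the fingers measure 119 mm over their backs; the gripper's body (75 mm by 177 mm) begins 78 mm behind the grasp point.
Start: joints at [1.218, 0.628, 0.038, 1.517, -0.027, 0.996, -0.02], TCP at [183.903, -623.456, 224.278] pointing down, gripper open.
Joint ranges: [-3.06, 3.06], [-0.37, 2.12], [-1.25, 1.32], [0.18, 2.47], [-1.1, 4.24], [0.23, 1.98], [-2.94, 2.94]. Speed limits (rad/s): [2.57, 2.57, 3.14, 3.14, 3.14, 3.14, 3.14].

### API

Orientations are given as a unit quaternion [x, y, z, w].
In Python, from workcell import r, viewer, order gives the robot as it stands.
- The arm moves only by the tool play_rows, never from a script. Its argument "steps" is a list of rows, each an object with "slide": the shift along the tool's x, y, z scaled (see below), a list of three; "yaw": the turn about the tool's z scaled (see below). In form: [{"slide": [tx, ty, tz], "yaw": yaw}, ...]. A call has 1 to 8 rows; each row shifts and turns the commanded pose from where the row before left it, along the tool's axes as they then stand; what a row does not reach is not made up. The controller multiplies each number of a shift by 3 cm and each number of a turn by 45 degrees. A row lasts 1/8 s, in which the tool goes at most 62.5 mm and 10.7 degrees, less where a joint would pass 70% of its speed; a pose out of reach is approached as far as the arm can. A call with a number of a shift or a turn outside -1 to 1 is refused whole. A call with a gripper value outside its range is refused whole. "grip" is the opening, from 0 (shut) to 1 (fully open), set as the call begins (left out, the last holds). The fingers move at their own pace and stop on an object; "force" is the grip in N (left out, the last holds). Time passes only in rows, so rows that do not move let the fingers close. It gives the time, the measured TCP pose, the force, the opening and the grip force at its end, in the units of the state.
- r.read_state(): the state, without advancing time (a new reading comes with each control period).
- viewer.camera(name): name is "scene" or "top"; returns the picture (384x512x3 uint8, red, green, blue); there is no depth.
- viewer.camera_model(name): a dict with "fovy" (degrees; the focal length in pixels is half the picture's height over the tangent of half this angle, whatever the lens; pixels are square), "cx", "cy" (the principal point, pixels), "D" ([k1, k2, p1, p2, k3] as OpenCV has them; the pictures are not rectified), "world_from_camera" (4x4, takes a point from camera to world coordinates). Camera axes: x right, y up, looking along -z (the intrinsics and any distortion apply to the point x, -y, -z); pixel columns grow to the right and rows downward; lengths in mm; the calibration is good to about 2 mm. A picture is of the moment at which its call begins. camera_model takes no time and is no camera call.
- order.job_done(): hands the job in; it is judged then, once.
Trained networks look in the newest picture that a camera, given by its name, has taken for a name from the list of things; names that differ only in an ending like _2 or _b are one class to them, and where a whole thing is asked for, a point or a joint stands for the part that bears it (a point fixed in the world has none). Each returns a list of dicts, best first, with "conf" (0 to 1); they miss things now and then, are a little off and sometimes report something else, mostly with a low value. They report only what shows in the picture. A call takes as long as a camera call.
- viewer.regions_of(camera, name): "region" (384x512 bool, what is visible of it) and "position" ([column, row] in pixels, amid what is visible of it).
The state is a dict: "t": time; "q": joint angles; "qvel": joint speeds; "joint_torque": joint torques, N m; "position": TCP position; "orientation": TCP orientation; "ft_force": force on the tool from outside, world axes, zero at the start; "torque": the same for the moment, N m; "width": finger opening in mm; "finger_force": force on a finger pad.
Only numpy, scipy, OpenCV 4.12 (cv2) and the standard library are available. Lean on these libraries where they do the work, as an engineer would, in place of code of your own. Each camera call takes 0.05 s, during which the arm holds its last target. There are 200 camera calls.

## Working session

There is one attempt and no reset: what is moved stays moved. The work goes in short steps, Python scripts to look and compute and a tool call to move; the robot and the scene stay as the last step left them, time stands still between calls to the robot, and variables do not carry over. Pictures are saved under pics/ and viewed, at most 10 in all, crops included, and the job is handed in when it is done.

Besides the shell and the picture viewer there is one more tool, called after "Call:" as a command line: name --argument value ..., lists and objects as JSON in quotes. play_rows: Moves the arm, as the interface text tells. Its arguments: {"type":"object","properties":{"steps":{"type":"array","items":{"type":"object","properties":{"slide":{"type":"array","items":{"type":"number"}},"yaw":{"type":"number"}}}},"grip":{"type":"number"},"force":{"type":"number"}},"required":["steps"]}

```bash
mkdir -p pics; ls; python3 - <<'E'
from workcell import r, viewer, order
import cv2, numpy as np
s=r.read_state(); print(s)
for c in("top","scene"):
    im=viewer.camera(c); cv2.imwrite(f"pics/{c}0.png",im[:,:,::-1])
    m=viewer.camera_model(c); print(c,m)
    for n in("turntable","post_grip","platter","spare_die","thread_spool","tin"):
        try:
            for d in viewer.regions_of(c,n)[:2]: print(n,round(d["conf"],2),d["position"],d["region"].sum())
        except Exception as e: print(n,e)
E
```

```text
pics
{'t': 0.0, 'q': array([ 1.21819412,  0.62931334,  0.03843657,  1.51835081, -0.02703289,
        0.99630742, -0.01998093]), 'qvel': array([ 0.00074104,  0.00114872,  0.00021897, -0.00025539, -0.00185299,
       -0.00132238, -0.0014795 ]), 'joint_torque': array([-1.54634859e-04, -5.49713159e+01,  1.14350371e+00, -1.86621952e+01,
       -5.21869480e-02,  2.38039641e-02,  1.92357161e-04]), 'position': array([ 183.73900792, -622.83451495,  223.38074328]), 'orientation': array([ 9.89734818e-01,  1.42912996e-01, -1.28968094e-04, -9.21825404e-04]), 'ft_force': array([0.98835253, 0.05930999, 0.57666443]), 'torque': array([ 0.0063861 , -0.00354245,  0.01524335]), 'finger_force': 0.0, 'width': 94.01284380902918}
top {'fovy': 47.876610633437174, 'cx': 255.52074307282822, 'cy': 193.53345051355547, 'D': array([-0.05005314,  0.        ,  0.        ,  0.        ,  0.        ]), 'world_from_camera': array([[-2.64541978e-02,  9.89033680e-01, -1.45301599e-01,
         2.95327612e+02],
       [-9.99631340e-01, -2.70615107e-02, -2.20438299e-03,
        -6.87386119e+00],
       [-6.11228980e-03,  1.4
[... 373 characters left out ...]
20806, 'cx': 258.8809975912327, 'cy': 193.9387275137287, 'D': array([-0.05635516,  0.        ,  0.        ,  0.        ,  0.        ]), 'world_from_camera': array([[ 8.28311731e-01, -4.11140574e-01,  3.80608860e-01,
         1.03948567e+03],
       [ 5.60247631e-01,  6.13539469e-01, -5.56499697e-01,
        -7.93000307e+02],
       [-4.71895294e-03,  6.74190439e-01,  7.38542472e-01,
         1.15618242e+03],
       [ 0.00000000e+00,  0.00000000e+00,  0.00000000e+00,
         1.00000000e+00]])}
turntable 0.64 [282.5, 209.7] 5593
post_grip 0.58 [283.5, 208.8] 5613
platter 0.94 [284.9, 209.2] 5579
spare_die 0.74 [199.9, 319.6] 884
thread_spool 0.57 [297.6, 122.6] 255
tin 0.92 [146.8, 284.6] 767
```

```bash
python3 - <<'E'
import cv2,numpy as np
a=cv2.imread("pics/top0.png");b=cv2.imread("pics/scene0.png")
a=cv2.resize(a[110:270,90:410],None,fx=2.5,fy=2.5,interpolation=2)
cv2.imwrite("pics/t1.png",a)
b=cv2.resize(b[100:350,120:400],None,fx=2.4,fy=2.4,interpolation=2)
cv2.imwrite("pics/s1.png",b)
E
```

```text
(no output)
```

View pics/t1.png

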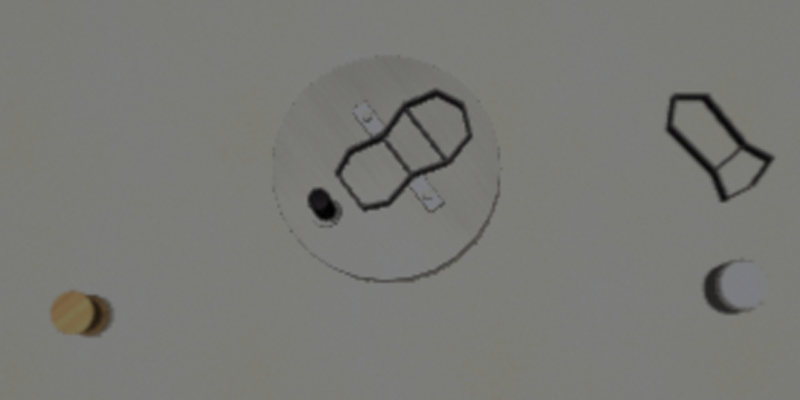

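View pics/s1.png

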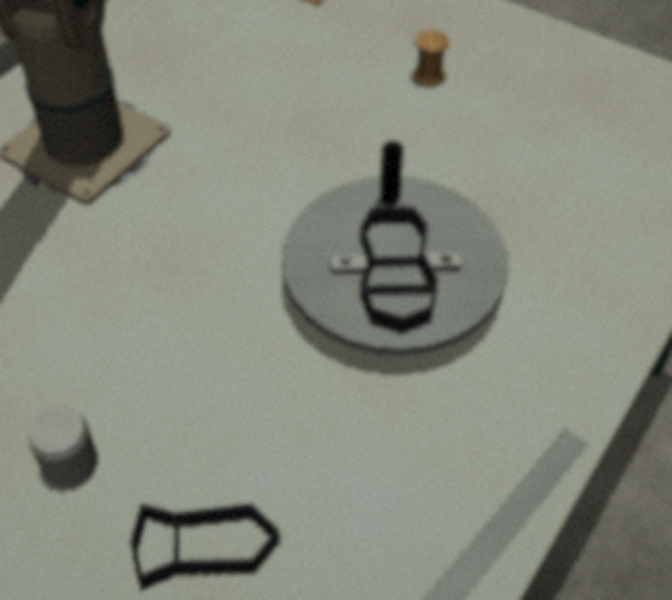

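```bash
cat > h.py <<'E'
import cv2, numpy as np
from workcell import viewer
M={c:viewer.camera_model(c) for c in("top","scene")}
def KD(c):
    m=M[c]; f=192/np.tan(np.radians(m["fovy"])/2)
    return np.array([[f,0,m["cx"]],[0,f,m["cy"]],[0,0,1.]]),np.array(m["D"],float)
def proj(c,P):
    K,D=KD(c); T=np.diag([1,-1,-1,1.])@np.linalg.inv(M[c]["world_from_camera"])
    return cv2.projectPoints(np.asarray(P,float).reshape(-1,3),cv2.Rodrigues(T[:3,:3])[0],T[:3,3],K,D)[0][:,0]
def unproj(c,uv,z):
    K,D=KD(c); n=cv2.undistortPoints(np.asarray(uv,float).reshape(-1,1,2),K,D)[:,0]
    d=np.c_[n[:,0],-n[:,1],-np.ones(len(n))]@M[c]["world_from_camera"][:3,:3].T; o=M[c]["world_from_camera"][:3,3]
    return o+d*((np.reshape(z,(-1,1))-o[2])/d[:,2:])
E
python3 - <<'E'
from h import *
from scipy.optimize import minimize
im={c:cv2.imread(f"pics/{c}0.png",0) for c in M}
reg={c:viewer.regions_of(c,"platter")[0]["region"] for c in M}  # newest pictures
a=np.linspace(0,2*np.pi,90)
def mask(polys):
    m=np.zeros((384*4,512*4),np.uint8)
    for p in polys: cv2.fillPoly(m,[cv2.convexHull((p*4+2).round().astype(np.int32))],1)
    return cv2.resize(m.astype(np.float32),(512,384),interpolation=cv2.INTER_AREA)
def circ(x,y,r,z): return np.c_[x+r*np.cos(a),y+r*np.sin(a),0*a+z]
def post(x,y,c): return proj(c,np.r_[circ(x,y,15,58),circ(x,y,15,168)])
def cost(p,cs):
    x,y,t=p; px,py=x+105*np.cos(t),y+105*np.sin(t); e=0
    for c in cs:
        pl=mask([proj(c,circ(x,y,157.5,58)),post(px,py,c)]);e+=np.abs(pl-reg[c]).sum()
        e+=2*np.abs(mask([post(px,py,c)])-0).dot(0).sum()
        w=mask([post(px,py,c)]); e+=4*(w*im[c]).sum()/40
    return e
c0=unproj("top",[[244.8,177.2]],58)[0];p0=unproj("top",[[217,189.5]],168)[0]
print(c0,p0,np.hypot(*(p0-c0)[:2]))
t0=np.arctan2(*(p0-c0)[1::-1])
for cs in(["top"],["scene"],["top","scene"]):
    S=np.array([[c0[0],c0[1],t0]]*4); S[1,0]+=8;S[2,1]+=8;S[3,2]+=.1
    q=minimize(cost,S[0],args=(cs,),method="Nelder-Mead",options=dict(initial_simplex=S)); print(cs,q.x,q.fun)
x,y,t=q.x
for n in("spare_die","thread_spool","tin"):
    d=viewer.regions_of("top",n)[0]; print(n,unproj("top",[d["position"]],40)[0])
v=[]
for c in M:
    i=cv2.resize(cv2.imread(f"pics/{c}0.png"),None,fx=3,fy=3)
    for P in(proj(c,circ(x,y,157.5,58)),proj(c,circ(x+105*np.cos(t),y+105*np.sin(t),15,168)),proj(c,circ(x+105*np.cos(t),y+105*np.sin(t),15,58))):
        cv2.polylines(i,[(P*3+1).round().astype(int).astype(np.int32)],True,(0,255,0),1)
    u=(proj(c,[[x,y,80]])[0]*3).astype(int); v.append(i[u[1]-200:u[1]+200,u[0]-200:u[0]+200])
cv2.imwrite("pics/fit.png",np.hstack(v))
E
```

```text
[572.52844389  32.38815639  58.        ] [514.19286947 120.10680209 168.        ] 105.34514724353095
['top'] [576.40424476  35.01561438   2.19860329] 492.9375
['scene'] [578.34506477  27.24898511   2.18188234] 982.7312622070312
['top', 'scene'] [575.6814838   33.95209841   2.19413865] 1613.3062744140625
spare_die [ 608.56046502 -460.05573777   40.        ]
thread_spool [369.20574285 466.57295836  40.        ]
tin [ 387.19369739 -450.34978787   40.        ]
```

View pics/fit.png

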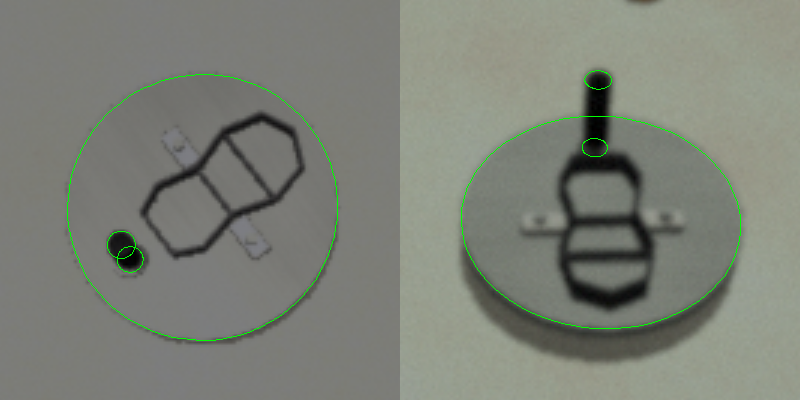

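```bash
cat > pl.py <<'E'
import numpy as np, json
def rows(cmd,W):
    """cmd [x,y,z,psi]; W list of targets; returns list of rows, final cmd (tool x at psi, y at psi-90deg, z down)"""
    p=np.array(cmd,float); out=[]
    for w in W:
        d=np.array(w)-p; c,s=np.cos(p[3]),np.sin(p[3])
        t=np.round(np.array([d[0]*c+d[1]*s,d[0]*s-d[1]*c,-d[2]])/30,2); y=round(-np.degrees(d[3])/45,3)
        assert abs(t).max()<=1 and abs(y)<=.237,(t,y)
        p+=[30*(t[0]*c+t[1]*s),30*(t[0]*s-t[1]*c),-30*t[2],-np.radians(45*y)]
        out.append({"slide":(t+0.).tolist(),"yaw":y+0.})
    return out,p
def show(R,p):
    for i in range(0,len(R),8): print(json.dumps(R[i:i+8]).replace(" ",""))
    print("cmd",p.round(4).tolist())
E
python3 - <<'E'
from pl import *
from scipy.interpolate import PchipInterpolator
P=np.array([[183.9,-623.46,224.28,.2871],[430,-320,224.3,1.2],[514.3,118.7,224.3,2.196]])
N=32; u=np.linspace(0,1,N+1)[1:]; s=np.clip(np.interp(u,[0,.1,.9,1],[0,.055,.945,1]),0,1)
f=PchipInterpolator([0,.47,1],P)
show(*rows(P[0],f(s)))
E
```

```text
[{"slide":[0.47,-0.2,0.0],"yaw":-0.043},{"slide":[0.48,-0.18,0.0],"yaw":-0.043},{"slide":[0.48,-0.18,0.0],"yaw":-0.043},{"slide":[0.88,-0.3,0.0],"yaw":-0.078},{"slide":[0.98,-0.3,0.0],"yaw":-0.087},{"slide":[0.98,-0.25,0.0],"yaw":-0.087},{"slide":[0.99,-0.21,0.0],"yaw":-0.086},{"slide":[0.98,-0.18,0.0],"yaw":-0.086}]
[{"slide":[0.97,-0.15,0.0],"yaw":-0.086},{"slide":[0.96,-0.12,0.0],"yaw":-0.086},{"slide":[0.95,-0.1,0.0],"yaw":-0.086},{"slide":[0.93,-0.08,0.0],"yaw":-0.085},{"slide":[0.92,-0.07,0.0],"yaw":-0.085},{"slide":[0.9,-0.06,0.0],"yaw":-0.085},{"slide":[0.89,-0.06,0.0],"yaw":-0.085},{"slide":[0.89,-0.05,0.0],"yaw":-0.084}]
[{"slide":[0.91,0.0,0.0],"yaw":-0.085},{"slide":[0.92,0.05,0.0],"yaw":-0.084},{"slide":[0.92,0.1,0.0],"yaw":-0.084},{"slide":[0.94,0.15,0.0],"yaw":-0.084},{"slide":[0.94,0.19,0.0],"yaw":-0.083},{"slide":[0.93,0.25,0.0],"yaw":-0.084},{"slide":[0.94,0.28,0.0],"yaw":-0.083},{"slide":[0.94,0.33,0.0],"yaw":-0.083}]
[{"slide":[0.92,0.38,0.0],"yaw":-0.083},{"slide":[0.93,0.41,0.0],"yaw":-0.083},{"slide":[0.92,0.46,0.0],"yaw":-0.082},{"slide":[0.91,0.49,0.0],"yaw":-0.082},{"slide":[0.81,0.48,0.0],"yaw":-0.074},{"slide":[0.44,0.28,0.0],"yaw":-0.041},{"slide":[0.43,0.29,0.0],"yaw":-0.04},{"slide":[0.44,0.3,0.0],"yaw":-0.04}]
cmd [514.3468, 118.7712, 224.28, 2.1956]
```

Call:
play_rows --steps '[{"slide": [0.47,-0.2,0.0],"yaw": -0.043},{"slide": [0.48,-0.18,0.0],"yaw": -0.043},{"slide": [0.48,-0.18,0.0],"yaw": -0.043},{"slide": [0.88,-0.3,0.0],"yaw": -0.078},{"slide": [0.98,-0.3,0.0],"yaw": -0.087},{"slide": [0.98,-0.25,0.0],"yaw": -0.087},{"slide": [0.99,-0.21,0.0],"yaw": -0.086},{"slide": [0.98,-0.18,0.0],"yaw": -0.086}]' --grip 1

```text
t: 1.95
position: [327.7, -488.2, 224.4]
orientation: [0.935, 0.355, 0.0, 0.0]
ft_force: [1.5, -0.1, 0.2]
width: 94.0
finger_force: 0.0
```

Call:
play_rows --steps '[{"slide": [0.97,-0.15,0.0],"yaw": -0.086},{"slide": [0.96,-0.12,0.0],"yaw": -0.086},{"slide": [0.95,-0.1,0.0],"yaw": -0.086},{"slide": [0.93,-0.08,0.0],"yaw": -0.085},{"slide": [0.92,-0.07,0.0],"yaw": -0.085},{"slide": [0.9,-0.06,0.0],"yaw": -0.085},{"slide": [0.89,-0.06,0.0],"yaw": -0.085},{"slide": [0.89,-0.05,0.0],"yaw": -0.084}]'

```text
t: 2.95
position: [438.0, -296.7, 224.3]
orientation: [0.808, 0.59, -0.0, 0.0]
ft_force: [-0.3, 0.5, -0.3]
width: 93.5
finger_force: 0.0
```

Call:
play_rows --steps '[{"slide": [0.91,0.0,0.0],"yaw": -0.085},{"slide": [0.92,0.05,0.0],"yaw": -0.084},{"slide": [0.92,0.1,0.0],"yaw": -0.084},{"slide": [0.94,0.15,0.0],"yaw": -0.084},{"slide": [0.94,0.19,0.0],"yaw": -0.083},{"slide": [0.93,0.25,0.0],"yaw": -0.084},{"slide": [0.94,0.28,0.0],"yaw": -0.083},{"slide": [0.94,0.33,0.0],"yaw": -0.083}]'

```text
t: 3.95
position: [495.8, -76.0, 224.3]
orientation: [0.627, 0.779, 0.0, 0.0]
ft_force: [0.4, 0.8, -0.4]
width: 93.9
finger_force: 0.0
```

Call:
play_rows --steps '[{"slide": [0.92,0.38,0.0],"yaw": -0.083},{"slide": [0.93,0.41,0.0],"yaw": -0.083},{"slide": [0.92,0.46,0.0],"yaw": -0.082},{"slide": [0.91,0.49,0.0],"yaw": -0.082},{"slide": [0.81,0.48,0.0],"yaw": -0.074},{"slide": [0.44,0.28,0.0],"yaw": -0.041},{"slide": [0.43,0.29,0.0],"yaw": -0.04},{"slide": [0.44,0.3,0.0],"yaw": -0.04}]'

```text
t: 4.95
position: [514.6, 118.9, 224.2]
orientation: [0.455, 0.89, -0.0, 0.0]
ft_force: [0.8, -0.1, -0.1]
width: 93.9
finger_force: 0.0
```

Call:
play_rows --steps '[{"slide": [0,0,0.3]},{"slide": [0,0,0.6]},{"slide": [0,0,0.6]},{"slide": [0,0,0.6]},{"slide": [0,0,0.5]},{"slide": [0,0,0]}]'

```text
$.steps[0]: bad value
```

Call:
play_rows --steps '[{"slide": [0,0,0]},{"slide": [0,0,0]},{"slide": [0,0,0]},{"slide": [0,0,0]}]' --grip 0 --force 12

```text
$.steps[0]: bad value
```

```bash
python3 - <<'E'
from h import *
from workcell import r
for c in("top","scene"): cv2.imwrite(f"pics/{c}1.png",viewer.camera(c)[:,:,::-1])
print(r.read_state())
a=cv2.imread("pics/top1.png")[90:270,150:350];b=cv2.imread("pics/scene1.png")[100:280,180:380]
cv2.imwrite("pics/v1.png",cv2.resize(np.hstack([a,b]),None,fx=2,fy=2))
E
```

```text
{'t': 5.05, 'q': array([ 0.08114652,  0.49751293, -0.53410627,  1.84581889,  0.31845864,
        0.88322022,  0.02322571]), 'qvel': array([ 0.02325271, -0.00335351,  0.02802156,  0.01041803,  0.00651087,
        0.00612717,  0.00345819]), 'joint_torque': array([-4.77893441e-02, -4.29217494e+01, -4.67373356e+00, -1.63953567e+01,
       -1.79521070e-02,  1.40415056e-02, -1.80995080e-02]), 'position': array([514.46917508, 120.6421812 , 224.38864721]), 'orientation': array([ 4.54360611e-01,  8.90817634e-01,  5.91910581e-04, -1.66972040e-04]), 'ft_force': array([ 0.71679844, -0.13688119,  0.35834498]), 'torque': array([ 0.04721891, -0.11836798,  0.01096372]), 'finger_force': 0.0, 'width': 93.81861188218357}
```

View pics/v1.png

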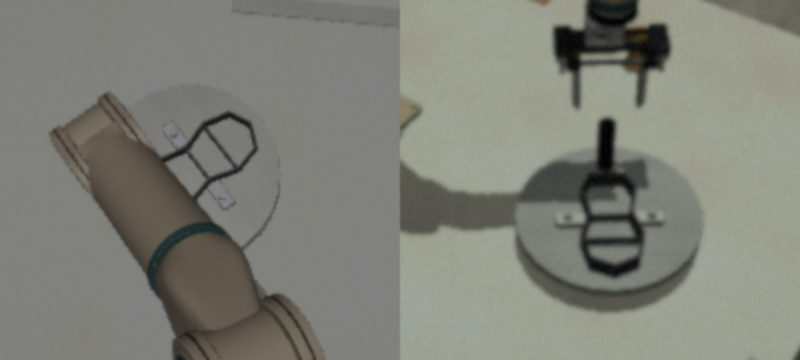

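Call:
play_rows --steps '[{"slide": [0,0,0.3],"yaw": 0},{"slide": [0,0,0.6],"yaw": 0},{"slide": [0,0,0.6],"yaw": 0},{"slide": [0,0,0.6],"yaw": 0},{"slide": [0,0,0.5],"yaw": 0},{"slide": [0,0,0],"yaw": 0}]'

```text
t: 5.8
position: [513.8, 117.8, 145.1]
orientation: [0.456, 0.89, -0.001, -0.001]
ft_force: [0.2, -0.3, 0.1]
width: 93.9
finger_force: 0.0
```

Call:
play_rows --steps '[{"slide": [0,0,0],"yaw": 0},{"slide": [0,0,0],"yaw": 0},{"slide": [0,0,0],"yaw": 0},{"slide": [0,0,0],"yaw": 0}]' --grip 0 --force 12

```text
t: 6.3
position: [514.7, 118.7, 146.6]
orientation: [0.456, 0.89, 0.0, 0.0]
ft_force: [-0.2, 0.4, 0.8]
width: 57.4
finger_force: 0.0
```

Call:
play_rows --steps '[{"slide": [0,0,0],"yaw": 0},{"slide": [0,0,0],"yaw": 0},{"slide": [0,0,0],"yaw": 0},{"slide": [0,0,0],"yaw": 0}]'

```text
t: 6.8
position: [515.0, 119.0, 146.4]
orientation: [0.455, 0.89, 0.0, 0.0]
ft_force: [1.2, 0.0, -1.3]
width: 29.9
finger_force: 12.0
```

```bash
python3 - <<'E'
from h import *
from workcell import r
cv2.imwrite(f"pics/scene2.png",viewer.camera("scene")[:,:,::-1])
cv2.imwrite(f"pics/top2.png",viewer.camera("top")[:,:,::-1])
print(r.read_state())
E
```

```text
{'t': 6.9, 'q': array([ 0.03448405,  0.6002017 , -0.47142579,  1.92656021,  0.40518826,
        0.70785753, -0.05369266]), 'qvel': array([-0.00029067,  0.00019996,  0.00017696,  0.00151173, -0.00231417,
        0.00048195,  0.00093197]), 'joint_torque': array([  0.42281862, -46.03031158,  -4.37035739, -12.6086694 ,
        -0.12406359,   0.43051693,  -0.12398377]), 'position': array([514.96078648, 119.00471702, 146.40923533]), 'orientation': array([4.55562936e-01, 8.90203443e-01, 4.27214393e-04, 2.42390119e-04]), 'ft_force': array([ 1.48233461,  0.75395308, -0.09023706]), 'torque': array([ 0.17874986, -0.29812979,  0.11481111]), 'finger_force': 11.999678313732147, 'width': 29.692591527140273}
```

```bash
cat >> pl.py <<'E'
C=np.array([575.5,33.5]); R=105.; Z=146.3
def W(th,psi): return [[C[0]+R*np.cos(a),C[1]+R*np.sin(a),Z,b] for a,b in zip(th,psi)]
E
python3 - <<'E'
from pl import *
w=np.minimum(.8,.8*(np.arange(16)+.5)/12); th=2.193+np.cumsum(w)/8
show(*rows([514.35,118.77,146.28,2.1956],W(th,th+.0026)))
print(th)
E
```

```text
[{"slide":[0.0,-0.01,0.0],"yaw":-0.005},{"slide":[0.0,-0.05,0.0],"yaw":-0.016},{"slide":[0.0,-0.07,0.0],"yaw":-0.027},{"slide":[0.0,-0.1,0.0],"yaw":-0.037},{"slide":[0.0,-0.13,0.0],"yaw":-0.048},{"slide":[0.0,-0.17,0.0],"yaw":-0.058},{"slide":[-0.01,-0.18,0.0],"yaw":-0.069},{"slide":[-0.01,-0.22,0.0],"yaw":-0.08}]
[{"slide":[0.0,-0.25,0.0],"yaw":-0.09},{"slide":[-0.01,-0.28,0.0],"yaw":-0.101},{"slide":[-0.02,-0.3,0.0],"yaw":-0.111},{"slide":[-0.01,-0.34,0.0],"yaw":-0.122},{"slide":[-0.02,-0.35,0.0],"yaw":-0.127},{"slide":[-0.01,-0.35,0.0],"yaw":-0.128},{"slide":[-0.02,-0.35,0.0],"yaw":-0.127},{"slide":[-0.02,-0.35,0.0],"yaw":-0.127}]
cmd [470.6975, 28.011, 146.28, 3.1954]
[2.19716667 2.20966667 2.2305     2.25966667 2.29716667 2.343
 2.39716667 2.45966667 2.5305     2.60966667 2.69716667 2.793
 2.893      2.993      3.093      3.193     ]
```

Call:
play_rows --steps '[{"slide": [0.0,-0.01,0.0],"yaw": -0.005},{"slide": [0.0,-0.05,0.0],"yaw": -0.016},{"slide": [0.0,-0.07,0.0],"yaw": -0.027},{"slide": [0.0,-0.1,0.0],"yaw": -0.037},{"slide": [0.0,-0.13,0.0],"yaw": -0.048},{"slide": [0.0,-0.17,0.0],"yaw": -0.058},{"slide": [-0.01,-0.18,0.0],"yaw": -0.069},{"slide": [-0.01,-0.22,0.0],"yaw": -0.08}]'

```text
t: 7.9
position: [494.5, 99.0, 146.4]
orientation: [0.332, 0.943, -0.0, 0.0]
ft_force: [3.0, -0.0, 0.5]
width: 29.7
finger_force: 12.0
```

Call:
play_rows --steps '[{"slide": [0.0,-0.25,0.0],"yaw": -0.09},{"slide": [-0.01,-0.28,0.0],"yaw": -0.101},{"slide": [-0.02,-0.3,0.0],"yaw": -0.111},{"slide": [-0.01,-0.34,0.0],"yaw": -0.122},{"slide": [-0.02,-0.35,0.0],"yaw": -0.127},{"slide": [-0.01,-0.35,0.0],"yaw": -0.128},{"slide": [-0.02,-0.35,0.0],"yaw": -0.127},{"slide": [-0.02,-0.35,0.0],"yaw": -0.127}]'

```text
t: 8.9
position: [472.8, 27.2, 146.4]
orientation: [-0.029, 1.0, 0.0, 0.002]
ft_force: [8.7, 0.6, -7.6]
width: 29.6
finger_force: 12.0
```

```bash
sed -i 's/C=np.array.*; R=/C=np.array([577.,33.5]); R=/' pl.py; cat >> pl.py <<'E'
def coast(th,w,I,T):
    "angles and speed at times T (s from now)"
    tau=I/.007; w0=.001/.007
    T=np.asarray(T); return th+(w+w0)*tau*(1-np.exp(-T/tau))-w0*T,(w+w0)*np.exp(-T/tau)-w0
E
python3 - <<'E'
from pl import *
th,w=coast(3.195,.8,.061,np.arange(1,9)/8)
psi=np.minimum(th,th[3])
show(*rows([470.6975,28.011,146.28,3.1954],W(th,psi)));print(th,w)
E
```

```text
[{"slide":[-0.07,-0.35,0.0],"yaw":-0.126},{"slide":[-0.01,-0.34,0.0],"yaw":-0.124},{"slide":[-0.02,-0.34,0.0],"yaw":-0.122},{"slide":[-0.01,-0.33,0.0],"yaw":-0.12},{"slide":[-0.02,-0.32,0.0],"yaw":0.0},{"slide":[-0.04,-0.32,0.0],"yaw":0.0},{"slide":[-0.07,-0.3,0.0],"yaw":0.0},{"slide":[-0.1,-0.29,0.0],"yaw":0.0}]
cmd [503.9204, -41.7835, 146.28, 3.5818]
[3.29415874 3.39165096 3.48750038 3.58173041 3.67436411 3.76542421
 3.85493312 3.94291295] [0.78657195 0.77333514 0.76028684 0.74742438 0.7347451  0.7222464
 0.70992571 0.69778048]
```

Call:
play_rows --steps '[{"slide": [-0.07,-0.35,0.0],"yaw": -0.126},{"slide": [-0.01,-0.34,0.0],"yaw": -0.124},{"slide": [-0.02,-0.34,0.0],"yaw": -0.122},{"slide": [-0.01,-0.33,0.0],"yaw": -0.12},{"slide": [-0.02,-0.32,0.0],"yaw": 0.0},{"slide": [-0.04,-0.32,0.0],"yaw": 0.0},{"slide": [-0.07,-0.3,0.0],"yaw": 0.0},{"slide": [-0.1,-0.29,0.0],"yaw": 0.0}]' --grip 1

```text
t: 9.9
position: [504.5, -42.3, 146.3]
orientation: [-0.218, 0.976, -0.0, -0.0]
ft_force: [0.6, -1.0, -0.4]
width: 93.7
finger_force: 0.0
```

```bash
python3 - <<'E'
from h import *
from workcell import r
t=r.read_state()["t"]; im=viewer.camera("scene")[:,:,::-1]; cv2.imwrite("pics/scene3.png",im); print(t)
s=r.read_state(); print(s["t"],s["position"],s["width"],s["ft_force"])
cv2.imwrite("pics/v3.png",cv2.resize(im[100:300,160:400],None,fx=2.5,fy=2.5))
E
```

```text
9.9
9.95 [505.45296147 -43.27086841 146.2567875 ] 93.92117097737506 [ 1.12518837 -0.67715676 -0.23689743]
```

View pics/v3.png

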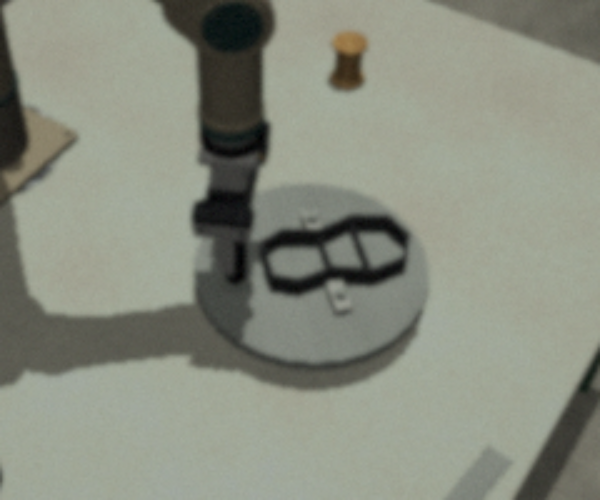

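```bash
cat > est.py <<'E'
from h import *
from pl import *
TH0=2.194
def bh(c,g): return cv2.GaussianBlur(cv2.morphologyEx(g,cv2.MORPH_BLACKHAT,cv2.getStructuringElement(cv2.MORPH_ELLIPSE,(11,11))),(0,0),1.2).astype(np.float32)
g0=cv2.imread("pics/top0.png",0); b0=bh("top",g0)
v,u=np.nonzero(b0>15); X=unproj("top",np.c_[u,v],85)-[*C,0]
r=np.hypot(X[:,0],X[:,1]); a=np.arctan2(X[:,1],X[:,0]); d=(a-TH0+np.pi)%(2*np.pi)-np.pi
k=(r<112)&~((abs(d)<.35)&(r>75)); r,d=r[k],d[k]
def est(c,g,lo,hi):
    b=bh(c,g); A=np.arange(lo,hi,.005); S=[]
    for t in A:
        s=0
        for z in(62,75,88):
            q=proj(c,np.c_[C[0]+r*np.cos(t+d),C[1]+r*np.sin(t+d),0*r+z]).astype(np.float32)
            s+=cv2.remap(b,q[:,:1],q[:,1:],1).mean()
        S.append(s)
    S=np.array(S); i=S.argmax(); w=S>S.max()*.93; return A[i],(A[w]*S[w]).sum()/S[w].sum(),S.max(),len(r)
E
python3 - <<'E'
from est import *
for f,lo,hi in(("scene0",1.5,3),("scene2",1.5,3),("top0",1.5,3),("top1",1.5,3),("scene3",3.3,4.5)): print(f,est(f[:-1],cv2.imread(f"pics/{f}.png",0),lo,hi))
E
```

```text
scene0 (np.float64(2.204999999999985), np.float64(2.2050672172058805), np.float32(149.79807), 743)
scene2 (np.float64(2.2199999999999847), np.float64(2.2224294854318742), np.float32(135.68114), 743)
top0 (np.float64(2.204999999999985), np.float64(2.2075503029876535), np.float32(113.37251), 743)
top1 (np.float64(2.209999999999985), np.float64(2.2174118691568756), np.float32(94.063), 743)
scene3 (np.float64(3.9799999999999853), np.float64(3.9750740786569456), np.float32(193.51915), 743)
```

```bash
python3 - <<'E'
from pl import *
th,w=coast(3.999,.71,.07,np.arange(1,9)/8)
show(*rows([503.9204,-41.7835,146.28,3.5818],W(th,0*th+3.5818)));print(th[-1],w[-1])
E
```

```text
[{"slide":[-0.21,-0.46,0.0],"yaw":0.0},{"slide":[-0.16,-0.26,0.0],"yaw":0.0},{"slide":[-0.18,-0.24,0.0],"yaw":0.0},{"slide":[-0.19,-0.22,0.0],"yaw":0.0},{"slide":[-0.21,-0.2,0.0],"yaw":0.0},{"slide":[-0.22,-0.19,0.0],"yaw":0.0},{"slide":[-0.23,-0.16,0.0],"yaw":0.0},{"slide":[-0.24,-0.13,0.0],"yaw":0.0}]
cmd [572.2077, -71.2983, 146.28, 3.5818]
4.667743734750459 0.6288399122392396
```

Call:
play_rows --steps '[{"slide": [-0.21,-0.46,0.0],"yaw": 0.0},{"slide": [-0.16,-0.26,0.0],"yaw": 0.0},{"slide": [-0.18,-0.24,0.0],"yaw": 0.0},{"slide": [-0.19,-0.22,0.0],"yaw": 0.0},{"slide": [-0.21,-0.2,0.0],"yaw": 0.0},{"slide": [-0.22,-0.19,0.0],"yaw": 0.0},{"slide": [-0.23,-0.16,0.0],"yaw": 0.0},{"slide": [-0.24,-0.13,0.0],"yaw": 0.0}]'

```text
t: 10.95
position: [572.9, -71.5, 146.3]
orientation: [-0.218, 0.976, -0.0, 0.0]
ft_force: [0.2, 0.5, -0.2]
width: 94.0
finger_force: 0.0
```

```bash
cat > snap.py <<'E'
import sys; from est import *
from workcell import r as rb
n,lo,hi=sys.argv[1],float(sys.argv[2]),float(sys.argv[3])
im=cv2.cvtColor(viewer.camera("scene"),cv2.COLOR_RGB2BGR); s=rb.read_state(); cv2.imwrite(f"pics/scene{n}.png",im)
print(s["t"]-.05,est("scene",cv2.cvtColor(im,cv2.COLOR_BGR2GRAY),lo,hi)); p=s["position"][:2]-C
print("tcp",s["position"],"ang",np.arctan2(p[1],p[0])%(2*np.pi),"r",np.hypot(*p),s["width"],s["q"].round(2))
E
python3 snap.py 4 4.2 5.2
```

```text
10.95 (np.float64(4.644999999999991), np.float64(4.640071465220601), np.float32(151.45729), 743)
tcp [574.11309537 -71.35586145 146.35616757] ang 4.6848638093374175 r 104.89559522948745 93.97405761213825 [ 0.59  0.77 -0.86  1.79  0.71  0.93  1.43]
```

```bash
python3 - <<'E'
from pl import *
th,w=coast(4.66,.575,.052,np.arange(1,9)/8)
show(*rows([572.2077,-71.2983,146.28,3.5818],W(th,0*th+3.5818)));print(th[-1],w[-1])
E
```

```text
[{"slide":[-0.2,-0.1,0.0],"yaw":0.0},{"slide":[-0.23,-0.09,0.0],"yaw":0.0},{"slide":[-0.22,-0.08,0.0],"yaw":0.0},{"slide":[-0.23,-0.06,0.0],"yaw":0.0},{"slide":[-0.22,-0.04,0.0],"yaw":0.0},{"slide":[-0.23,-0.02,0.0],"yaw":0.0},{"slide":[-0.22,-0.02,0.0],"yaw":0.0},{"slide":[-0.21,0.0,0.0],"yaw":0.0}]
cmd [625.2153, -59.9262, 146.28, 3.5818]
5.188779733436461 0.4845873435758608
```

Call:
play_rows --steps '[{"slide": [-0.2,-0.1,0.0],"yaw": 0.0},{"slide": [-0.23,-0.09,0.0],"yaw": 0.0},{"slide": [-0.22,-0.08,0.0],"yaw": 0.0},{"slide": [-0.23,-0.06,0.0],"yaw": 0.0},{"slide": [-0.22,-0.04,0.0],"yaw": 0.0},{"slide": [-0.23,-0.02,0.0],"yaw": 0.0},{"slide": [-0.22,-0.02,0.0],"yaw": 0.0},{"slide": [-0.21,0.0,0.0],"yaw": 0.0}]'

```text
t: 12.0
position: [625.8, -59.8, 146.3]
orientation: [-0.218, 0.976, -0.0, 0.0]
ft_force: [1.0, 1.1, 0.4]
width: 94.1
finger_force: 0.0
```

```bash
python3 snap.py 5 4.8 5.7; python3 -c "
import cv2;i=cv2.imread('pics/scene5.png');cv2.imwrite('pics/v5.png',cv2.resize(i[100:300,160:400],None,fx=2.5,fy=2.5))"
```

```text
12.0 (np.float64(5.224999999999991), np.float64(5.222618214154542), np.float32(45.281277), 743)
tcp [626.55439261 -59.24638812 146.37550218] ang 5.2030985781969115 r 105.15479226183587 93.94796546346299 [ 0.53  0.83 -0.85  1.64  0.71  1.01  1.45]
```

View pics/v5.png

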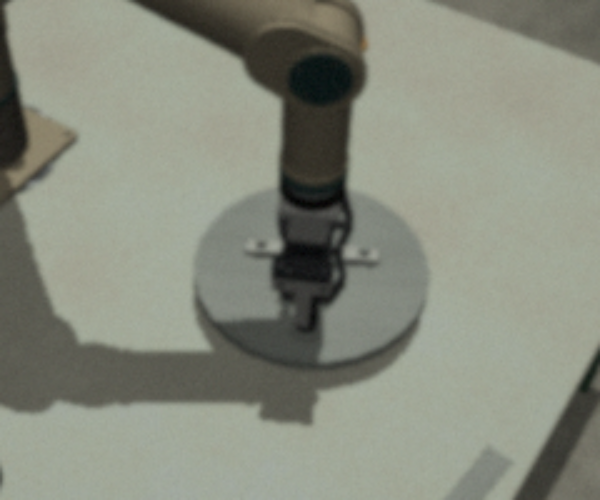

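```bash
python3 - <<'E'
from est import *
for a in([[263.75,209.2],[306.25,208.3]],[[264.8,197.6],[305.6,201.6]]):
    X=unproj("scene",a,64); d=X[1]-X[0]; print(X[:,:2]-C,np.arctan2(d[1],d[0]),np.hypot(*d[:2]))
# bright clamps estimate: white-hat template from scene0 rotated about C at z=64
def th(f): return cv2.GaussianBlur(cv2.morphologyEx(cv2.imread(f"pics/{f}.png",0),cv2.MORPH_TOPHAT,np.ones((13,13),np.uint8)),(0,0),1).astype(np.float32)
g=np.stack(np.meshgrid(np.arange(40,105,2),np.arange(-np.pi,np.pi,.02)),-1).reshape(-1,2)
def smp(f,t):
    q=proj("scene",np.c_[C[0]+g[:,0]*np.cos(t+g[:,1]),C[1]+g[:,0]*np.sin(t+g[:,1]),0*g[:,0]+64]).astype(np.float32)
    return cv2.remap(th(f),q[:,:1],q[:,1:],1)[:,0]
ref=smp("scene0",2.194); k=ref>25; print(k.sum())
for f,lo,hi in(("scene3",3.5,4.4),("scene4",4.3,5),("scene5",4.8,5.7)):
    A=np.arange(lo,hi,.01); S=np.array([smp(f,t)[k].mean() for t in A]); w=S>.93*S.max(); print(f,A[S.argmax()],(A[w]*S[w]).sum()/S[w].sum(),S.max())
E
```

```text
[[-47.99953919 -51.82446507]
 [ 68.39867165  30.9435445 ]] 0.6181211083742352 142.82537203477793
[[-73.94353594  -6.31545903]
 [ 51.61651099  55.78908895]] 0.4593345939259683 140.07962116573188
3213
scene3 4.139999999999986 4.110466185664319 43.75771
scene4 4.999999999999985 4.712572024807718 40.271427
scene5 4.8 5.275733568876243 19.96227
```

```bash
python3 - <<'E'
from pl import *
th,w=coast(5.219,.482,.05,np.arange(1,9)/8)
show(*rows([625.2153,-59.9262,146.28,3.5818],W(th,0*th+3.5818)));print(th[-1],w[-1])
E
```

```text
[{"slide":[-0.31,0.03,0.0],"yaw":0.0},{"slide":[-0.2,0.03,0.0],"yaw":0.0},{"slide":[-0.2,0.04,0.0],"yaw":0.0},{"slide":[-0.19,0.06,0.0],"yaw":0.0},{"slide":[-0.18,0.06,0.0],"yaw":0.0},{"slide":[-0.17,0.06,0.0],"yaw":0.0},{"slide":[-0.16,0.08,0.0],"yaw":0.0},{"slide":[-0.16,0.08,0.0],"yaw":0.0}]
cmd [662.2001, -27.9141, 146.28, 3.5818]
5.6592317126179825 0.40036756023348236
```

Call:
play_rows --steps '[{"slide": [-0.31,0.03,0.0],"yaw": 0.0},{"slide": [-0.2,0.03,0.0],"yaw": 0.0},{"slide": [-0.2,0.04,0.0],"yaw": 0.0},{"slide": [-0.19,0.06,0.0],"yaw": 0.0},{"slide": [-0.18,0.06,0.0],"yaw": 0.0},{"slide": [-0.17,0.06,0.0],"yaw": 0.0},{"slide": [-0.16,0.08,0.0],"yaw": 0.0},{"slide": [-0.16,0.08,0.0],"yaw": 0.0}]'

```text
t: 13.05
position: [662.6, -27.8, 146.3]
orientation: [-0.218, 0.976, -0.0, -0.0]
ft_force: [0.6, -0.6, 0.3]
width: 93.6
finger_force: 0.0
```

```bash
python3 snap.py 6 5.3 6.1; python3 -c "
import cv2;i=cv2.imread('pics/scene6.png');cv2.imwrite('pics/v6.png',cv2.resize(i[140:270,200:360],None,fx=4,fy=4,interpolation=2))"
```

```text
13.049999999999999 (np.float64(5.704999999999991), np.float64(5.704976915693288), np.float32(115.16846), 743)
tcp [662.96392753 -26.81917602 146.3870719 ] ang 5.671332658435501 r 105.01523619147268 94.1136681054094 [ 0.45  0.87 -0.84  1.54  0.71  1.06  1.44]
```

View pics/v6.png

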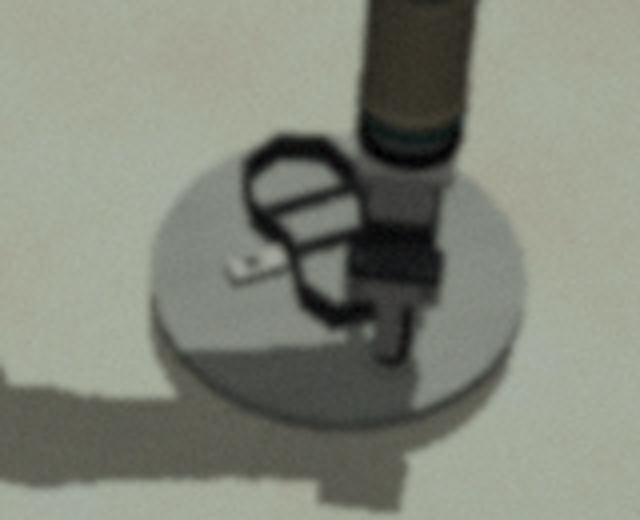

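```bash
python3 - <<'E'
from pl import *
from scipy.optimize import least_squares
t=np.array([9.9,10.95,12,13.05]); y=np.array([3.965,4.633,5.2,5.695]); s=np.array([.01,.01,.025,.01])
f=least_squares(lambda p:np.r_[(coast(p[0],p[1],p[2],t-8.95)[0]-y)/s,(p[1]-.79)/.03,(p[0]-3.23)/.03],[3.23,.8,.055]); print(f.x,f.fun)
p=f.x; th,w=coast(*p,13.1-8.95+np.arange(1,9)/8)
show(*rows([662.2001,-27.9141,146.28,3.5818],W(th,0*th+3.5818)));print(th,w[-1])
E
```

```text
[3.25285728 0.79800827 0.05668873] [-0.44695342  0.15181876  0.33229638 -0.09175373  0.26694234  0.76190948]
[{"slide":[-0.32,0.2,0.0],"yaw":0.0},{"slide":[-0.14,0.11,0.0],"yaw":0.0},{"slide":[-0.14,0.11,0.0],"yaw":0.0},{"slide":[-0.13,0.12,0.0],"yaw":0.0},{"slide":[-0.11,0.11,0.0],"yaw":0.0},{"slide":[-0.11,0.13,0.0],"yaw":0.0},{"slide":[-0.11,0.12,0.0],"yaw":0.0},{"slide":[-0.09,0.13,0.0],"yaw":0.0}]
cmd [680.2437, 14.7414, 146.28, 3.5818]
[5.76725948 5.81824118 5.8681685  5.91705759 5.96492435 6.01178443
 6.05765327 6.10254604] 0.3552778910197062
```

Call:
play_rows --steps '[{"slide": [-0.32,0.2,0.0],"yaw": 0.0},{"slide": [-0.14,0.11,0.0],"yaw": 0.0},{"slide": [-0.14,0.11,0.0],"yaw": 0.0},{"slide": [-0.13,0.12,0.0],"yaw": 0.0},{"slide": [-0.11,0.11,0.0],"yaw": 0.0},{"slide": [-0.11,0.13,0.0],"yaw": 0.0},{"slide": [-0.11,0.12,0.0],"yaw": 0.0},{"slide": [-0.09,0.13,0.0],"yaw": 0.0}]'

```text
t: 14.1
position: [680.5, 14.9, 146.3]
orientation: [-0.218, 0.976, -0.0, 0.0]
ft_force: [0.6, 0.2, -0.1]
width: 94.0
finger_force: 0.0
```

```bash
python3 snap.py 7 5.7 6.6
```

```text
14.1 (np.float64(6.099999999999992), np.float64(6.100065578620581), np.float32(173.12222), 743)
tcp [680.50756367  15.89843392 146.36511347] ang 6.114745570115449 r 104.99348010473419 93.86085030905772 [ 0.37  0.89 -0.83  1.48  0.7   1.09  1.4 ]
```

```bash
python3 - <<'E'
from pl import *
th,w=coast(6.108,.348,.0567,np.arange(1,17)/8)
ps=np.r_[0*th[:8]+3.5818, 3.5818+0*th[8:]]
show(*rows([680.2437,14.7414,146.28,3.5818],W(th,ps)));print(th,w)
E
```

```text
[{"slide":[-0.1,0.14,0.0],"yaw":0.0},{"slide":[-0.07,0.12,0.0],"yaw":0.0},{"slide":[-0.07,0.13,0.0],"yaw":0.0},{"slide":[-0.07,0.12,0.0],"yaw":0.0},{"slide":[-0.05,0.13,0.0],"yaw":0.0},{"slide":[-0.06,0.12,0.0],"yaw":0.0},{"slide":[-0.04,0.13,0.0],"yaw":0.0},{"slide":[-0.04,0.12,0.0],"yaw":0.0}]
[{"slide":[-0.03,0.12,0.0],"yaw":0.0},{"slide":[-0.03,0.12,0.0],"yaw":0.0},{"slide":[-0.03,0.12,0.0],"yaw":0.0},{"slide":[-0.02,0.11,0.0],"yaw":0.0},{"slide":[-0.02,0.12,0.0],"yaw":0.0},{"slide":[-0.01,0.11,0.0],"yaw":0.0},{"slide":[-0.01,0.11,0.0],"yaw":0.0},{"slide":[0.0,0.1,0.0],"yaw":0.0}]
cmd [673.3397, 75.1595, 146.28, 3.5818]
[6.15102899 6.19312559 6.23430409 6.27457853 6.31396277 6.35247043
 6.39011495 6.42690953 6.46286719 6.49800076 6.53232284 6.56584588
 6.59858209 6.63054354 6.66174208 6.6921894 ] [0.34048319 0.3330815  0.32579315 0.31861641 0.31154957 0.30459095
 0.2977389  0.29099177 0.28434797 0.2778059  0.27136402 0.26502079
 0.2587747  0.25262425 0.246568   0.24060448]
```

Call:
play_rows --steps '[{"slide": [-0.1,0.14,0.0],"yaw": 0.0},{"slide": [-0.07,0.12,0.0],"yaw": 0.0},{"slide": [-0.07,0.13,0.0],"yaw": 0.0},{"slide": [-0.07,0.12,0.0],"yaw": 0.0},{"slide": [-0.05,0.13,0.0],"yaw": 0.0},{"slide": [-0.06,0.12,0.0],"yaw": 0.0},{"slide": [-0.04,0.13,0.0],"yaw": 0.0},{"slide": [-0.04,0.12,0.0],"yaw": 0.0}]'

```text
t: 15.15
position: [681.1, 48.7, 146.3]
orientation: [-0.218, 0.976, 0.0, 0.0]
ft_force: [-0.2, 0.1, 0.3]
width: 93.9
finger_force: 0.0
```

```bash
python3 snap.py 8 6.1 6.9
```

```text
15.149999999999999 (np.float64(6.4349999999999925), np.float64(6.435056707879453), np.float32(170.24791), 743)
tcp [680.92381764  49.48431605 146.38051952] ang 0.15261207070311122 r 105.14589022895434 94.17513980932414 [ 0.32  0.89 -0.83  1.47  0.7   1.09  1.35]
```

Call:
play_rows --steps '[{"slide": [-0.03,0.15,0.0],"yaw": 0.0},{"slide": [-0.03,0.12,0.0],"yaw": 0.0},{"slide": [-0.03,0.12,0.0],"yaw": 0.0},{"slide": [-0.02,0.11,0.0],"yaw": 0.0},{"slide": [-0.02,0.12,0.0],"yaw": 0.0},{"slide": [-0.01,0.11,0.0],"yaw": 0.0},{"slide": [-0.01,0.11,0.0],"yaw": 0.0},{"slide": [0.0,0.1,0.0],"yaw": 0.0}]' --grip 0 --force 12

```text
t: 16.2
position: [673.7, 75.1, 146.3]
orientation: [-0.218, 0.976, -0.001, 0.0]
ft_force: [2.0, -1.9, -1.2]
width: 29.9
finger_force: 12.0
```

Call:
play_rows --steps '[{"slide": [0.0,0.08,0.0],"yaw": -0.03},{"slide": [0.0,0.05,0.0],"yaw": -0.02},{"slide": [0.0,0.02,0.0],"yaw": -0.01},{"slide": [0,0,0],"yaw": 0},{"slide": [0,0,0],"yaw": 0},{"slide": [0,0,0],"yaw": 0},{"slide": [0,0,0],"yaw": 0},{"slide": [0,0,0],"yaw": 0}]'

```text
t: 17.2
position: [671.4, 80.0, 146.3]
orientation: [-0.241, 0.97, 0.0, 0.0]
ft_force: [4.1, -0.1, -3.8]
width: 30.1
finger_force: 12.0
```

Call:
play_rows --steps '[{"slide": [0,0,0],"yaw": 0},{"slide": [0,0,0],"yaw": 0},{"slide": [0,0,0],"yaw": 0},{"slide": [0,0,0],"yaw": 0},{"slide": [0,0,0],"yaw": 0},{"slide": [0,0,0],"yaw": 0}]'

```text
t: 17.95
position: [671.4, 80.0, 146.3]
orientation: [-0.241, 0.97, 0.0, 0.0]
ft_force: [5.2, 0.3, -3.4]
width: 29.8
finger_force: 12.0
```

Call:
play_rows --steps '[{"slide": [-0.03,-0.01,0],"yaw": 0},{"slide": [0,0,0],"yaw": 0},{"slide": [0,0,0],"yaw": 0},{"slide": [0,0,0],"yaw": 0}]' --force 5

```text
t: 18.45
position: [671.3, 80.0, 146.3]
orientation: [-0.241, 0.97, 0.0, -0.001]
ft_force: [-2.0, -0.4, -0.4]
width: 29.9
finger_force: 5.0
```

Call:
play_rows --steps '[{"slide": [0,0,0],"yaw": 0},{"slide": [0,0,0],"yaw": 0},{"slide": [0,0,0],"yaw": 0},{"slide": [0,0,0],"yaw": 0},{"slide": [0,0,0],"yaw": 0},{"slide": [0,0,0],"yaw": 0},{"slide": [0,0,0],"yaw": 0},{"slide": [0,0,0],"yaw": 0}]' --grip 1

```text
t: 19.45
position: [672.2, 80.0, 146.3]
orientation: [-0.241, 0.97, -0.0, 0.0]
ft_force: [-0.2, 0.1, -0.4]
width: 93.7
finger_force: 0.0
```

```bash
python3 snap.py 9 6.3 7.1
```

```text
19.45 (np.float64(6.7349999999999905), np.float64(6.730033860249339), np.float32(139.86237), 743)
tcp [672.14921987  80.04888268 146.28880383] ang 0.45498631954838487 r 105.92531577260979 93.87414072546683 [ 0.28  0.88 -0.84  1.49  0.71  1.09  1.34]
```

Call:
play_rows --steps '[{"slide": [0,0,-0.3],"yaw": 0},{"slide": [0,0,-0.7],"yaw": 0},{"slide": [0,0,-0.9],"yaw": 0},{"slide": [0,0,-0.9],"yaw": 0},{"slide": [0,0,-0.7],"yaw": 0},{"slide": [0,0,-0.3],"yaw": 0},{"slide": [0,0,0],"yaw": 0},{"slide": [0,0,0],"yaw": 0}]'

```text
t: 20.5
position: [671.8, 79.7, 259.6]
orientation: [-0.241, 0.97, -0.0, -0.001]
ft_force: [0.1, -0.4, -0.1]
width: 94.0
finger_force: 0.0
```

```bash
python3 snap.py 10 6.3 7.1; python3 snap.py 11 6.3 7.1; python3 -c "
import cv2;i=cv2.imread('pics/scene11.png');cv2.imwrite('pics/v11.png',i)"
```

```text
20.5 (np.float64(6.7349999999999905), np.float64(6.732566481539575), np.float32(139.7132), 743)
tcp [671.72030645  79.73505641 259.3535033 ] ang 0.4541000589270363 r 105.40216741775522 94.28686094247696 [ 0.29  0.78 -0.9   1.37  0.61  1.28  1.42]
20.55 (np.float64(6.7349999999999905), np.float64(6.734952539244796), np.float32(141.4245), 743)
tcp [671.73356746  79.73813601 259.3157646 ] ang 0.45407113060089416 r 105.41543541886179 94.07598419549541 [ 0.29  0.78 -0.9   1.37  0.61  1.28  1.42]
```

View pics/v11.png

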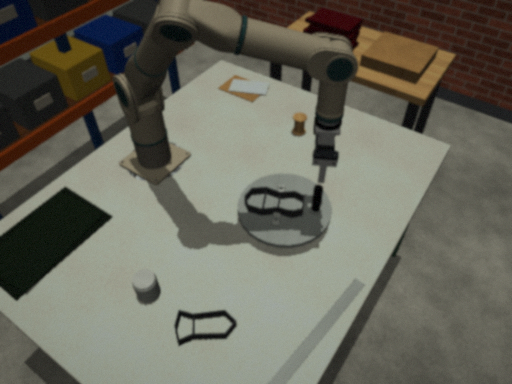

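The plate is at rest at the same angle over more than a second. The gripper is clear above the post at about (318,197), and the tin, spool and spare die have not moved.

```bash
python3 -c "
from workcell import order; print(order.job_done())"
```

```text
the job is handed in; nothing more can be done
None
```

The job is done and handed in: I spun the plate to about 0.8 rad/s by its post and let it coast just over 5 s with the open fingers around the post. I then gripped it while it was still turning, held it still for over a second, let go and left it at rest, with the other things on the bench not moved.

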